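# Pack the biscuit-baking caddy

## Robot

A 6-joint arm with a two-finger parallel gripper is mounted at the origin on the work surface. World frame = base frame: x ahead of the robot, y to its left, z up, the work surface at z = 0. Lengths are in mm, angles in rad, forces in N, time in s.
With the tool pointing down it reaches from about 275 to 750 mm from the base axis. Payload 10.2 kg.
Tool frame: the origin (TCP) lies between the finger pads; the fingertips stand 19 mm ahead of it and the grasp point (between the pads) is the TCP; z points along the fingers, y is the line along which they close (so a half turn about z gives the same grasp; the last joint's range is limited). The gripper opens to 85 mm and grips with 20 to 120 N. Pads are 22 mm wide; open, the fingers measure 114 mm over their backs; the gripper's body (76 mm by 85 mm) begins 54 mm behind the grasp point. The pads swing forward as they close: fully open they stand 13 mm farther back than shut.
Start: joints at [-1.542, 0.313, 1.498, -0, 1.331, -0.223], TCP at [130.789, -508.454, 250.294] pointing down, gripper open.
Joint ranges: [-2.94, 2.94], [-0.97, 2.17], [0.19, 2.56], [-1.23, 4.37], [0.02, 3.11], [-2.88, 2.88]. Speed limits (rad/s): [2.39, 2.39, 3.01, 3.14, 3.14, 3.14].

## Interface

Orientations are given as a unit quaternion [w, x, y, z].
In Python, from rig import sense, capture, finish_job gives the robot as it stands. The module is installed in compiled form; this text tells all that it offers.
- The arm moves only by the tool move_arm, never from a script. Its argument "moves" is a list of rows, each an object with "turn": the turn, a rotation vector about the tool's x, y, z in rad, a list of three; "translation": the shift along the tool's x, y, z in mm, a list of three; "hand": the opening, from 0 (shut) to 1 (fully open). In form: [{"turn": [wx, wy, wz], "translation": [x, y, z], "hand": hand}, ...]. A call has 1 to 10 rows; each row shifts and turns the commanded pose from where the row before left it, along the tool's axes as they then stand; what a row does not reach is not made up. A row lasts 1/12 s, in which the tool goes at most 41.7 mm and 7.16 degrees, less where a joint would pass 70% of its speed; a pose out of reach is approached as far as the arm can. A call with a gripper value outside its range is refused whole. The fingers move at their own pace and stop on an object; "grip_force" is the grip in N (left out, the last holds). Time passes only in rows, so rows that do not move let the fingers close. It gives the time, the measured TCP pose, the force, the opening and the grip force at its end, in the units of the state.
- sense(): the state, without advancing time (a new reading comes with each control period).
- capture(name): name is "side" or "top"; returns a dict with "image" (400x640x3 uint8, blue, green, red), "z_map" (400x640 float32, mm along the optical axis (not along the pixel's ray), 0 where there is no reading), "vertical_fov" (degrees; the focal length in pixels is half the picture's height over the tangent of half this angle, whatever the lens; pixels are square), "cx", "cy" (the principal point, pixels), "k1" (the pictures are not rectified: a ray, as slopes to the right and down, at radius r is drawn at 1 + k1 r^2 times it, then the intrinsics apply), "R" (3x3) and "t" (3): a world point X has camera coordinates R X + t. Camera axes: x right, y down, z forward; pixel columns grow to the right and rows downward; lengths in mm; the calibration is good to about 2 mm. A picture is of the moment at which its call begins.
- finish_job(): hands the job in; it is judged then, once.
The state is a dict: "time_s": time; "joints": joint angles; "dq": joint speeds; "tau": joint torques, N m; "eef_pos": TCP position; "ee_rot": TCP orientation; "force": force on the tool from outside, world axes, zero at the start; "wrist_torque": the same for the moment, N m; "grip_width": opening from 0.0 (shut) to 1.0 (fully open); "grip_force": force on a finger pad.
Only numpy, scipy, OpenCV 4.12 (cv2) and the standard library are available. Lean on these libraries where they do the work, as an engineer would, in place of code of your own. Each camera call takes 0.05 s, during which the arm holds its last target. There are 200 camera calls.

## Task

Pack the wooden baking caddy: lay the rolling pin in its two notched rests, stand the large dome-topped shaker in the middle compartment and the small dome-topped shaker in the narrowest, and set flat in the widest compartment the cutter that has the shape of the biscuit on the white plate. Keep the shakers upright, and leave the flat-lidded canister, the other cutter and both biscuits where they are.

Things in the scene. Friction and masses are not known exactly. Their poses are not given: they have to be found in the camera images.
- caddy: Wooden caddy, fixed, empty; x by y 180 x 262 mm. Origin: centre of underside, z up. Floor 8 mm thick, rims and dividers 34 mm high. Mm, caddy frame: row of 3 compartments at x -10..82: widest y 27..123, middle y -57..21, narrowest y -123..-63. Long pin bay at x -82..-16, y -123..123, with 2 ribs (8 thick, 40 high) at y -60 and 60, each with a 90 degree V notch, lowest at x -49, 24 up, 32 wide.
- plate: White round ceramic plate, 132 mm across, rim 18 mm high, flat middle 14 mm up; fixed, beyond the caddy, to its left or right. On it lies the sample biscuit. Origin: centre of its underside.
- star_biscuit: Five-pointed star biscuit, 68 mm across, 10 mm thick, light brown, loose. It lies on the white plate (then it is the sample: within 15 mm of the plate's middle) or on the square wire cooling rack about 0.2 to 0.34 m away, the heart biscuit on the other. Origin: centre of its underside.
- heart_biscuit: Heart-shaped biscuit, 61 x 55 mm, 10 mm thick, light brown, loose. It lies on the white plate (then it is the sample) or on the cooling rack. Origin: underside, about its middle.
- star_cutter: Dark grey tin biscuit cutter, five-pointed star: points 37, notches 22 mm from its middle. Loose, 70 g. Hollow below, walls 22 mm high under a flat tin back of the same shape. Wooden grip bar over the middle: 34 mm along its x, 12 mm wide, 29 to 47 mm up; take it across the 12 mm. Origin: under the bar, at floor level. Cutter compartment of the caddy: caddy x -10 to 82, y 27 to 123 mm.
- heart_cutter: Dark grey tin biscuit cutter, heart: 68 mm along its x, 61 along its y, point toward -y. Loose, 70 g. Hollow below, walls 22 mm high under a flat tin back of the same shape. Wooden grip bar over the middle: 34 mm along its x, 12 mm wide, 29 to 47 mm up; take it across the 12 mm. Origin: under the bar, at floor level. Cutter compartment of the caddy: caddy x -10 to 82, y 27 to 123 mm.
- rolling_pin: Small plain beech rolling pin without handles: a cylinder 25 mm in diameter, 200 mm long, about 90 g, loose on the counter; it rolls if pushed. Origin: middle of its axis; its x runs along the axis. Laid in both notches of the caddy it lies along the caddy's y, axis at caddy x -49 mm and 42 mm above the caddy's underside.
- large_shaker: Steel shaker with a perforated domed top (rings of dark holes), 58 mm in diameter, straight-sided to 74 mm, 86 mm high, about 260 g, standing loose. Origin: centre of its underside; z up. Its place is the caddy's middle compartment, centre at caddy (36, -18) mm.
- small_shaker: Smaller steel shaker with the same perforated domed top, 42 mm in diameter, straight-sided to 61 mm, 70 mm high, about 140 g, standing loose. Origin: centre of its underside; z up. Its place is the caddy's narrowest compartment, centre at caddy (36, -93) mm.
- canister: Steel canister of the same diameter and height as the large shaker (58 by 86 mm) but with a flat closed lid without holes, about 260 g, standing loose. Not part of the kit. Origin: centre of its underside.

How it is judged:
By the outcome, as a careful person would: the job done as asked, in the order asked, and still so for the second after the job is handed in, with the robot touching nothing.
It also fails if it takes over 93 s, if anything falls off the work surface, if the arm or the gripper's body presses on something with over 40 N, if the wrist force passes 120 N, or if a joint passes its speed limit or range.

## Working session

There is one attempt and no reset: what is moved stays moved. The work goes in short steps, Python scripts to look and compute and a tool call to move; the robot and the scene stay as the last step left them, time stands still between calls to the robot, and variables do not carry over. Pictures are saved under pics/ and viewed, at most 14 in all, crops included, and the job is handed in when it is done.

Besides the shell and the picture viewer there is one more tool, called after "Call:" by a JSON object that holds its "fn" and its "kwargs", one argument or row to a line. move_arm: Moves the arm, as the interface text tells. Its arguments: {"type":"object","properties":{"moves":{"type":"array","items":{"type":"object","properties":{"turn":{"type":"array","items":{"type":"number"}},"translation":{"type":"array","items":{"type":"number"}},"hand":{"type":"number"}}}},"grip_force":{"type":"number"}},"required":["moves"]}

```bash
mkdir -p pics
cat > h.py <<'E'
import numpy as np, cv2
from rig import sense, capture
def K(c):
    f=200/np.tan(np.radians(c["vertical_fov"])/2); return f
def rays(c,px):
    px=np.atleast_2d(np.asarray(px,float)); f=K(c)
    A=np.array([[f,0,c["cx"]],[0,f,c["cy"]],[0,0,1]])
    d=(px-[c["cx"],c["cy"]])/f; u=d.copy()
    for _ in range(20): u=d/(1+c["k1"]*(u**2).sum(1,keepdims=True))
    return np.c_[u,np.ones(len(u))]
def plane(c,px,z):
    R=np.array(c["R"]);t=np.array(c["t"]); D=rays(c,px)@R; C=-R.T@t
    return C+D*((z-C[2])/D[:,2])[:,None]
def cloud(c):
    h,w=c["z_map"].shape; v,u=np.mgrid[:h,:w]
    r=rays(c,np.c_[u.ravel(),v.ravel()])*c["z_map"].reshape(-1,1)
    P=(r-np.array(c["t"]))@np.array(c["R"]); P[c["z_map"].ravel()==0]=np.nan
    return P.reshape(h,w,3)
E
python3 - <<'E'
from h import *
for n in("top","side"):
    c=capture(n); cv2.imwrite(f"pics/{n}0.png",c["image"]); import pickle; pickle.dump(c,open(n+"0.pkl","wb"))
    print(n,c["vertical_fov"],c["cx"],c["cy"],c["k1"],-np.array(c["R"]).T@c["t"],np.round(c["R"],3).tolist())
s=sense();print(s)
E
```

```text
top 48.92692594465837 325.0873546198897 197.05713229480372 -0.07895877064353915 [480.7034064  -28.79354573 993.15462749] [[-0.027, -1.0, -0.003], [-0.994, 0.027, -0.102], [0.102, 0.0, -0.995]]
side 55.2762886931455 321.40995395528415 203.1670152906198 -0.06363641620772868 [ 82.9548711  647.82970114 533.15505189] [[-0.833, -0.553, -0.017], [-0.269, 0.432, -0.861], [0.483, -0.713, -0.508]]
{'time_s': 0.1, 'joints': array([-1.54239352e+00,  3.13415210e-01,  1.49832728e+00,  1.66772126e-05,
        1.33101792e+00, -2.23414445e-01]), 'dq': array([ 0.00098766, -0.00030336, -0.00184555, -0.00021082, -0.00082712,
        0.00102725]), 'tau': array([ 1.65331392e-03, -4.12904227e+01, -2.60144126e+01, -2.86644554e-04,
        3.05791255e-03,  8.96822286e-06]), 'eef_pos': array([ 130.7901591 , -508.24270994,  249.79419862]), 'ee_rot': array([-5.80319011e-04,  9.92084055e-01,  1.25574228e-01,  6.49020273e-05]), 'force': array([ 0.33846827, -0.31820854, -0.1362356 ]), 'wrist_torque': array([-0.00984294,  0.02540284,  0.04221997]), 'grip_force': 0.0, 'grip_width': 1.0020308381797427}
```

View pics/top0.png

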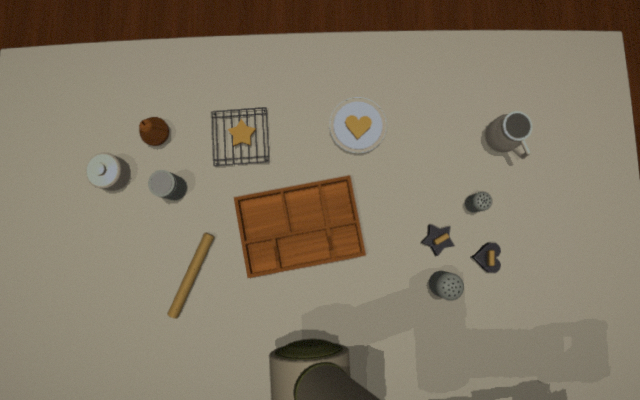

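View pics/side0.png

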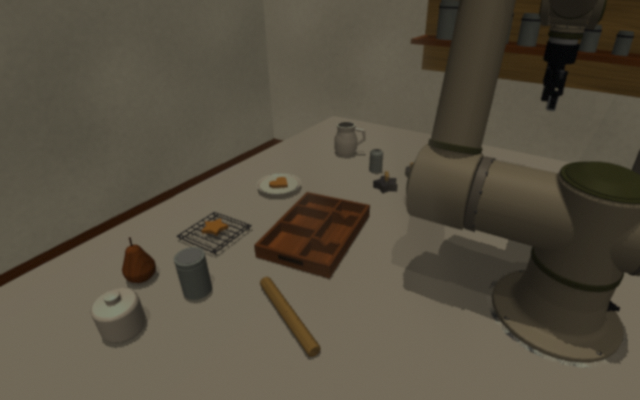

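The heart biscuit lies on the plate (358,127), so the cutter to pack is the heart at (488,258). The pin is at (190,275), the large shaker at (447,286), the small one at (480,202) and the flat canister at (168,186). The caddy is centred near (299,226) with the pin bay nearer the robot.

Run:
```python
from h import *
import pickle
c=pickle.load(open("top0.pkl","rb")); P=cloud(c); hsv=cv2.cvtColor(c["image"],cv2.COLOR_BGR2HSV)
def box(n,x0,y0,x1,y1,zl,zh):
    m=np.zeros(P.shape[:2],bool); m[y0:y1,x0:x1]=1
    with np.errstate(all='ignore'): m&=(P[...,2]>zl)&(P[...,2]<zh)
    q=P[m]; r=cv2.minAreaRect(q[:,:2].astype(np.float32)); (cx,cy),rad=cv2.minEnclosingCircle(q[:,:2].astype(np.float32))
    # pixel-based: mask contour cast on plane
    print(n,len(q),"mean",np.round(q.mean(0),1),"zmax %.1f"%np.percentile(q[:,2],98),"rect",np.round(r[0],1),np.round(r[1],1),round(r[2],1),"circ",round(cx,1),round(cy,1),round(rad,1))
    return m,q
print("table z",np.nanmedian(P[300:330,60:140,2]), np.nanmedian(P[60:90,400:460,2]))
box("large",420,265,475,310,66,95)
box("large top",420,265,475,310,78,95)
box("small",455,182,500,220,52,80)
box("heart",465,235,510,280,10,60)
box("heartbar",465,235,510,280,38,60)
box("starbar",415,215,462,262,38,60)
box("pin",160,225,222,325,8,40)
box("caddy",225,170,375,285,25,50)
box("canister",140,160,195,210,75,100)
box("plate",320,90,395,165,10,40)
v,s=hsv[...,2],hsv[...,1]
def col(n,x0,y0,x1,y1,m,z):
    mm=np.zeros(m.shape,np.uint8); mm[y0:y1,x0:x1]=m[y0:y1,x0:x1]
    k,l,st,_=cv2.connectedComponentsWithStats(mm); i=1+st[1:,4].argmax()
    cs,_=cv2.findContours((l==i).astype(np.uint8),0,1); p=max(cs,key=len)[:,0]
    X=plane(c,p,z)[:,:2].astype(np.float32); r=cv2.minAreaRect(X)
    print(n,st[i].tolist(),np.round(r[0],1),np.round(r[1],1),round(r[2],1),np.round(cv2.boxPoints(r)).tolist())
print(hsv[258,491],hsv[258,480],hsv[275,190],hsv[226,250],hsv[185,60])
sat=(s>110)
col("pin",160,225,222,325,s>100,12.5)
col("hbar",480,245,500,270,s>100,47)
col("sbar",430,225,455,250,s>100,47)
col("caddy",225,170,375,285,s>130,34)
f=lambda n,a:cv2.resize(a,None,fx=4,fy=4,interpolation=cv2.INTER_CUBIC)
a=f(0,c["image"][165:285,225:375]); 
b=f(0,c["image"][180:300,415:515]);cv2.imwrite("pics/crop1.png",cv2.convertScaleAbs(a,alpha=1.8)); cv2.imwrite("pics/crop2.png",cv2.convertScaleAbs(b,alpha=1.8))
```

```text
table z 0.12604790897197454 -0.4998536306658072
large 594 mean [ 382.2 -280.    81.2] zmax 87.5 rect [ 382.  -282.2] [55.7 54. ] 86.4 circ 380.7 -282.2 29.0
large top 458 mean [ 381.6 -281.4   83.1] zmax 87.7 rect [ 381.3 -282.5] [48.2 51.3] 88.0 circ 380.9 -280.9 27.1
small 293 mean [ 558.6 -363.1   66.1] zmax 71.7 rect [ 558.8 -365.3] [39.2 39.6] 26.7 circ 559.4 -365.8 21.8
heart 568 mean [ 435.8 -386.5   25. ] zmax 48.0 rect [ 435.6 -394.5] [58.8 59.6] 41.6 circ 436.2 -388.1 35.0
heartbar 87 mean [ 435.6 -382.8   45.6] zmax 48.8 rect [ 436.3 -382.9] [11.  32.6] 87.4 circ 436.2 -383.2 16.8
starbar 92 mean [ 481.7 -276.7   45.6] zmax 49.4 rect [ 481.6 -277.1] [12.1 33.8] 26.9 circ 480.8 -277.5 17.2
pin 1030 mean [414.  273.8  21.7] zmax 27.2 rect [414.9 274.9] [ 26.4 200.8] 65.0 circ 415.1 275.2 100.7
caddy 2357 mean [514.4  30.4  33.6] zmax 40.3 rect [517.2  29.8] [179.  263.7] 9.3 circ 517.7 29.9 157.9
canister 609 mean [611.9 315.   85.7] zmax 89.3 rect [612.2 316.2] [57.7 56.6] 69.3 circ 612.8 316.6 29.5
plate 2424 mean [ 744.6 -107.2   15.8] zmax 25.6 rect [ 744.7 -107.8] [128.  129.6] 87.0 circ 744.7 -108.3 66.0
[ 20 148 146] [150   5  50] [ 19 141 147] [ 14 179 118] [ 22  45 146]
pin [168, 233, 46, 85, 951] [414.  276.3] [ 24.4 200.8] 64.5 [[318.0, 309.0], [499.0, 222.0], [510.0, 244.0], [329.0, 331.0]]
hbar [487, 250, 8, 16, 120] [ 436.5 -381.9] [15.5 32.4] 86.7 [[420.0, -389.0], [452.0, -391.0], [453.0, -375.0], [421.0, -373.0]]
sbar [433, 233, 16, 12, 100] [ 480.7 -275.2] [13.2 35.3] 28.6 [[466.0, -263.0], [483.0, -294.0], [495.0, -287.0], [478.0, -257.0]]
caddy [234, 176, 131, 102, 9677] [517.1  30.5] [178.  260.2] 9.3 [[408.0, 144.0], [450.0, -112.0], [626.0, -83.0], [584.0, 173.0]]
```

View pics/crop1.png

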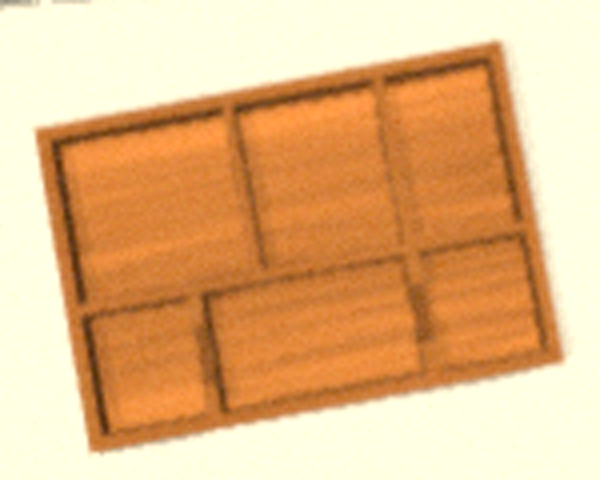

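View pics/crop2.png

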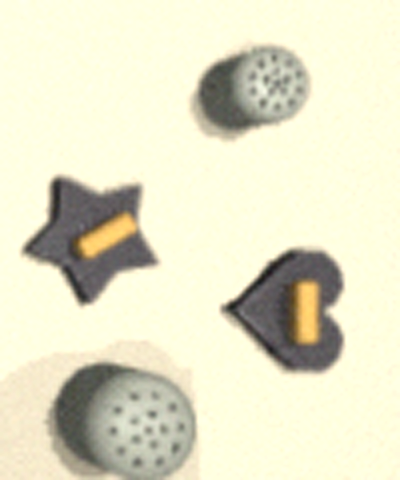

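The crops confirm the layout: the widest compartment is on the left (world +y), the pin bay is near the robot, and the caddy yaw is about 9.3°. The heart's point faces world +y and its bar lies along x. Next I turn the tool for the pin.

```bash
cat > to.py <<'E'
# to.py x y z phi_deg : turn about tool axes, then shift along tool axes after / before that turn
import sys
from h import *
from scipy.spatial.transform import Rotation as Ro
s=sense(); q=s["ee_rot"]; R=Ro.from_quat([q[1],q[2],q[3],q[0]])
x,y,z,f=map(float,sys.argv[1:5]); f=np.radians(f)
G=Ro.from_matrix(np.array([[np.cos(f),np.sin(f),0],[np.sin(f),-np.cos(f),0],[0,0,-1]]).T.T)
d=np.array([x,y,z])-s["eef_pos"]
tx=R.apply([1,0,0]); print("t",round(s["time_s"],2),"pos",np.round(s["eef_pos"],1),"phi",round(np.degrees(np.arctan2(tx[1],tx[0])),1),"grip",round(s["grip_width"],3),round(float(s["grip_force"]),1),"F",np.round(s["force"],1))
print("turn",np.round((R.inv()*G).as_rotvec(),3),"shift before turn",np.round(R.inv().apply(d),1),"after",np.round(G.inv().apply(d),1))
E
python3 to.py 414.5 275.6 150 154.5
```

```text
t 0.1 pos [ 130.8 -508.2  249.8] phi 14.4 grip 1.002 0.0 F [ 0.3 -0.3 -0.1]
turn [-0.000e+00 -2.000e-03 -2.445e+00] shift before turn [ 470.  -688.3  100.7] after [ 81.4 829.6  99.8]
```

Call:
{"fn": "move_arm", "kwargs": {
  "moves": [
    {"turn":[0,0,-0.1222],"translation":[0,0,0],"hand":1},
    {"turn":[0,0,-0.1222],"translation":[0,0,0],"hand":1},
    {"turn":[0,0,-0.1222],"translation":[0,0,0],"hand":1},
    {"turn":[0,0,-0.1222],"translation":[0,0,0],"hand":1},
    {"turn":[0,0,-0.1222],"translation":[0,0,0],"hand":1},
    {"turn":[0,0,-0.1222],"translation":[0,0,0],"hand":1},
    {"turn":[0,0,-0.1222],"translation":[0,0,0],"hand":1},
    {"turn":[0,0,-0.1222],"translation":[0,0,0],"hand":1},
    {"turn":[0,0,-0.1222],"translation":[0,0,0],"hand":1},
    {"turn":[0,0,-0.1222],"translation":[0,0,0],"hand":1}
  ]
}}

```text
time_s: 0.93
eef_pos: [130.8, -508.3, 249.9]
ee_rot: [-0.0, 0.739, 0.674, 0.0]
force: [-0.2, 0.5, 0.9]
grip_width: 0.999
grip_force: 0.0
```

Call:
{"fn": "move_arm", "kwargs": {
  "moves": [
    {"turn":[0,0,-0.1222],"translation":[0,0,0],"hand":1},
    {"turn":[0,0,-0.1222],"translation":[0,0,0],"hand":1},
    {"turn":[0,0,-0.1222],"translation":[0,0,0],"hand":1},
    {"turn":[0,0,-0.1222],"translation":[0,0,0],"hand":1},
    {"turn":[0,0,-0.1222],"translation":[0,0,0],"hand":1},
    {"turn":[0,0,-0.1222],"translation":[0,0,0],"hand":1},
    {"turn":[0,0,-0.1222],"translation":[0,0,0],"hand":1},
    {"turn":[0,0,-0.1222],"translation":[0,0,0],"hand":1},
    {"turn":[0,0,-0.1222],"translation":[0,0,0],"hand":1},
    {"turn":[0,0,-0.1222],"translation":[0,0,0],"hand":1}
  ]
}}

```text
time_s: 1.77
eef_pos: [130.8, -508.3, 250.0]
ee_rot: [-0.0, 0.218, 0.976, 0.0]
force: [0.0, 0.3, 0.6]
grip_width: 0.998
grip_force: 0.0
```

```bash
python3 to.py 440 -100 250 154.5; python3 to.py 414.5 275.6 150 154.5
```

```text
t 1.77 pos [ 130.8 -508.3  250. ] phi 154.8 grip 0.998 0.0 F [0.  0.3 0.6]
turn [ 0.001 -0.     0.005] shift before turn [-1.060e+02  5.011e+02  3.000e-01] after [-103.3  501.7   -0. ]
t 1.77 pos [ 130.8 -508.3  250. ] phi 154.8 grip 0.998 0.0 F [0.  0.3 0.6]
turn [ 0.001 -0.     0.005] shift before turn [ 77.  830.  100.6] after [ 81.4 829.7 100. ]
```

Call:
{"fn": "move_arm", "kwargs": {
  "moves": [
    {"turn":[0,0,0.005],"translation":[-8,36,0],"hand":0.8},
    {"turn":[0,0,0],"translation":[-8,36,0],"hand":0.8},
    {"turn":[0,0,0],"translation":[-8,36,0],"hand":0.8},
    {"turn":[0,0,0],"translation":[-8,36,0],"hand":0.8},
    {"turn":[0,0,0],"translation":[-8,36,0],"hand":0.8},
    {"turn":[0,0,0],"translation":[-8,36,0],"hand":0.8},
    {"turn":[0,0,0],"translation":[-8,36,0],"hand":0.8},
    {"turn":[0,0,0],"translation":[-8,36,0],"hand":0.8},
    {"turn":[0,0,0],"translation":[-8,36,0],"hand":0.8},
    {"turn":[0,0,0],"translation":[-8,36,0],"hand":0.8}
  ]
}}

```text
time_s: 2.6
eef_pos: [360.2, -217.4, 250.2]
ee_rot: [-0.0, 0.224, 0.975, 0.0]
force: [0.8, -1.0, 0.1]
grip_width: 0.8
grip_force: 0.0
```

```bash
python3 to.py 414.5 275.6 150 154.5
```

```text
t 2.6 pos [ 360.2 -217.4  250.2] phi 154.2 grip 0.8 0.0 F [ 0.8 -1.   0.1]
turn [ 0.    -0.    -0.006] shift before turn [166.  467.4 100.3] after [163.2 468.4 100.2]
```

Call:
{"fn": "move_arm", "kwargs": {
  "moves": [
    {"turn":[0,0,-0.006],"translation":[12,36,0],"hand":0.8},
    {"turn":[0,0,0],"translation":[12,36,0],"hand":0.7},
    {"turn":[0,0,0],"translation":[12,36,0],"hand":0.6},
    {"turn":[0,0,0],"translation":[12,36,0],"hand":0.6},
    {"turn":[0,0,0],"translation":[12,36,0],"hand":0.6},
    {"turn":[0,0,0],"translation":[12,36,0],"hand":0.6},
    {"turn":[0,0,0],"translation":[12,36,0],"hand":0.6},
    {"turn":[0,0,0],"translation":[12,36,0],"hand":0.6},
    {"turn":[0,0,0],"translation":[12,36,0],"hand":0.6},
    {"turn":[0,0,0],"translation":[12,36,0],"hand":0.6}
  ]
}}

```text
time_s: 3.43
eef_pos: [405.9, 159.5, 250.2]
ee_rot: [-0.0, 0.22, 0.975, -0.0]
force: [0.7, -0.5, -0.1]
grip_width: 0.602
grip_force: 0.0
```

```bash
python3 to.py 414.5 275.6 24 154.6
```

```text
t 3.43 pos [405.9 159.5 250.2] phi 154.5 grip 0.602 0.0 F [ 0.7 -0.5 -0.1]
turn [-0.    -0.    -0.001] shift before turn [ 42.2 108.6 226.2] after [ 42.1 108.6 226.2]
```

Call:
{"fn": "move_arm", "kwargs": {
  "moves": [
    {"turn":[0,0,0],"translation":[14,36.2,5],"hand":0.6},
    {"turn":[0,0,0],"translation":[14,36.2,10],"hand":0.6},
    {"turn":[0,0,0],"translation":[14.2,36.2,15],"hand":0.6},
    {"turn":[0,0,0],"translation":[0,0,40],"hand":0.6},
    {"turn":[0,0,0],"translation":[0,0,40],"hand":0.6},
    {"turn":[0,0,0],"translation":[0,0,40],"hand":0.6},
    {"turn":[0,0,0],"translation":[0,0,31],"hand":0.6},
    {"turn":[0,0,0],"translation":[0,0,20],"hand":0.6},
    {"turn":[0,0,0],"translation":[0,0,15],"hand":0.6},
    {"turn":[0,0,0],"translation":[0,0,9],"hand":0.6}
  ]
}}

```text
time_s: 4.27
eef_pos: [414.0, 273.2, 23.3]
ee_rot: [-0.001, 0.221, 0.975, -0.001]
force: [0.2, 0.4, 0.4]
grip_width: 0.601
grip_force: 0.0
```

Call:
{"fn": "move_arm", "kwargs": {
  "moves": [
    {"turn":[0,0,0],"translation":[0,0,0],"hand":0.4},
    {"turn":[0,0,0],"translation":[0,0,0],"hand":0.3},
    {"turn":[0,0,0],"translation":[0,0,0],"hand":0.2},
    {"turn":[0,0,0],"translation":[0,0,0],"hand":0.15},
    {"turn":[0,0,0],"translation":[0,0,0],"hand":0.1},
    {"turn":[0,0,0],"translation":[0,0,0],"hand":0.1}
  ],
  "grip_force": 40
}}

```text
time_s: 4.77
eef_pos: [415.3, 273.8, 26.0]
ee_rot: [0.001, 0.221, 0.975, 0.0]
force: [-0.7, 0.2, 4.0]
grip_width: 0.273
grip_force: 39.6
```

```bash
python3 to.py 468.8 22.1 130 99.3
```

```text
t 4.77 pos [415.3 273.8  26. ] phi 154.5 grip 0.273 39.6 F [-0.7  0.2  4. ]
turn [0.001 0.    0.964] shift before turn [-156.7 -204.  -104. ] after [-257.    12.2 -104. ]
```

Call:
{"fn": "move_arm", "kwargs": {
  "moves": [
    {"turn":[0,0,0],"translation":[0,0,-15],"hand":0.1},
    {"turn":[0,0,0],"translation":[0,0,-35],"hand":0.1},
    {"turn":[0,0,0.12],"translation":[0,0,-35],"hand":0.1},
    {"turn":[0,0,0.12],"translation":[0,0,-19],"hand":0.1},
    {"turn":[0,0,0.12],"translation":[0,0,0],"hand":0.1},
    {"turn":[0,0,0.12],"translation":[0,0,0],"hand":0.1},
    {"turn":[0,0,0.12],"translation":[0,0,0],"hand":0.1},
    {"turn":[0,0,0.12],"translation":[0,0,0],"hand":0.1},
    {"turn":[0,0,0.122],"translation":[0,0,0],"hand":0.1},
    {"turn":[0,0,0.122],"translation":[0,0,0],"hand":0.1}
  ]
}}

```text
time_s: 5.6
eef_pos: [414.9, 273.6, 129.5]
ee_rot: [0.0, 0.65, 0.76, 0.0]
force: [0.0, 0.2, -1.7]
grip_width: 0.275
grip_force: 39.5
```

```bash
python3 to.py 468.8 22.1 130 99.3
python3 - <<'E'
from h import *
c=capture("side"); cv2.imwrite("pics/s1.png",cv2.convertScaleAbs(c["image"],alpha=1.5))
c=capture("top"); P=cloud(c); cv2.imwrite("pics/t1.png",cv2.convertScaleAbs(c["image"],alpha=1.5))
h=cv2.cvtColor(c["image"],cv2.COLOR_BGR2HSV)
with np.errstate(all='ignore'): m=(h[...,1]>100)&(P[...,2]>60)&(P[...,2]<160)&(P[...,1]>100)
q=P[m]; e=np.array([np.cos(np.radians(99.3)),np.sin(np.radians(99.3))]); s=q[:,:2]@e
for lo,hi in((-999,s.mean()-20),(s.mean()-20,s.mean()+20),(s.mean()+20,999)):
    k=q[(s>lo)&(s<hi)]; 
    if len(k): print(len(k),k.mean(0).round(1),np.percentile(k[:,2],[50,90,97]).round(1))
r=cv2.minAreaRect(q[:,:2].astype(np.float32));print(r)
E
```

```text
t 5.6 pos [414.9 273.6 129.5] phi 98.9 grip 0.275 39.5 F [ 0.   0.2 -1.7]
turn [ 0.    -0.    -0.006] shift before turn [-256.8   14.2   -0.5] after [-256.9   12.6   -0.5]
323 [426.2 200.5 125.4] [126.  128.7 129.6]
251 [419.4 248.4 127. ] [126.3 129.5 146.5]
320 [677.3 337.3  83.7] [ 77.3 126.2 129.1]
((584.9075927734375, 275.8276062011719), (376.0655822753906, 104.79574584960938), 16.61794662475586)
```

View pics/s1.png

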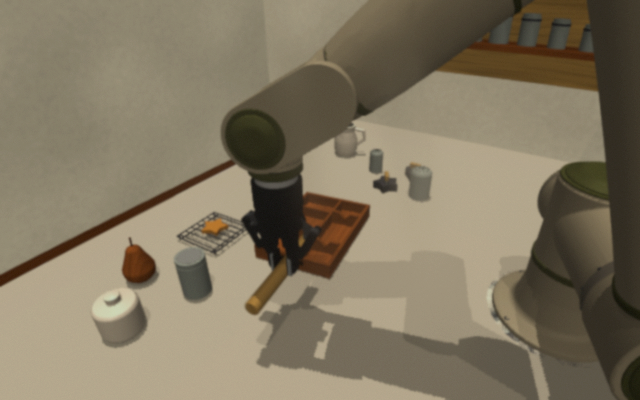

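The pin hangs level, with its axis about 13 mm below the TCP. Now I carry it over the notches.

Call:
{"fn": "move_arm", "kwargs": {
  "moves": [
    {"turn":[0,0,-0.006],"translation":[-20,1,0],"hand":0.1},
    {"turn":[0,0,0],"translation":[-32,1.7,0],"hand":0.1},
    {"turn":[0,0,0],"translation":[-37,1.8,0],"hand":0.1},
    {"turn":[0,0,0],"translation":[-37,1.8,0],"hand":0.1},
    {"turn":[0,0,0],"translation":[-37,1.8,0],"hand":0.1},
    {"turn":[0,0,0],"translation":[-37,1.8,0],"hand":0.1},
    {"turn":[0,0,0],"translation":[-30,1.5,0],"hand":0.1},
    {"turn":[0,0,0],"translation":[-20,1,10],"hand":0.1},
    {"turn":[0,0,0],"translation":[-7,0,20],"hand":0.1},
    {"turn":[0,0,0],"translation":[0,0,15],"hand":0.1}
  ]
}}

```text
time_s: 6.53
eef_pos: [470.4, 20.4, 83.7]
ee_rot: [0.0, 0.645, 0.765, 0.0]
force: [-0.2, -0.1, -1.8]
grip_width: 0.274
grip_force: 39.4
```

```bash
python3 to.py 468.8 22.1 56 99.3
python3 - <<'E'
from h import *
c=capture("top"); P=cloud(c); cv2.imwrite("pics/t2.png",cv2.convertScaleAbs(cv2.resize(c["image"][150:310,200:400],None,fx=3,fy=3),alpha=1.6))
E
```

```text
t 6.53 pos [470.4  20.4  83.7] phi 99.7 grip 0.274 39.4 F [-0.2 -0.1 -1.8]
turn [0.001 0.001 0.008] shift before turn [ 1.9 -1.3 27.7] after [ 1.9 -1.3 27.7]
```

View pics/t2.png

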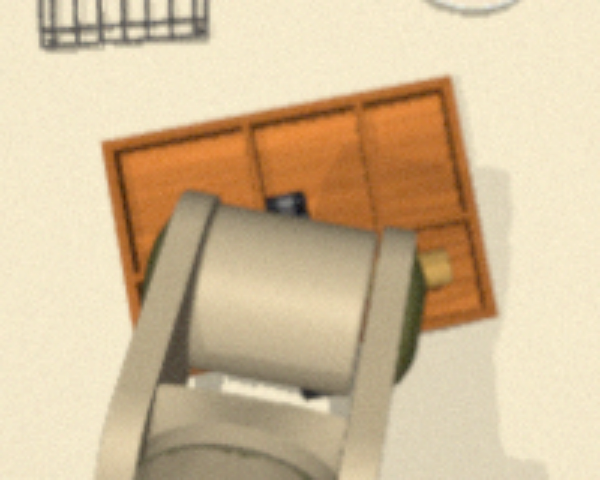

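The arm hides most of the pin. Its right end at (437,268) sits centred in the bay. Lowering.

Call:
{"fn": "move_arm", "kwargs": {
  "moves": [
    {"turn":[0,0,0.008],"translation":[1,-1.3,4],"hand":0.1},
    {"turn":[0,0,0],"translation":[0,0,7],"hand":0.1},
    {"turn":[0,0,0],"translation":[0,0,7],"hand":0.1},
    {"turn":[0,0,0],"translation":[0,0,4],"hand":0.1},
    {"turn":[0,0,0],"translation":[0,0,3],"hand":0.1},
    {"turn":[0,0,0],"translation":[0,0,1.5],"hand":0.1},
    {"turn":[0,0,0],"translation":[0,0,0],"hand":0.1}
  ]
}}

```text
time_s: 7.17
eef_pos: [468.6, 23.1, 57.7]
ee_rot: [-0.0, 0.648, 0.761, -0.0]
force: [-0.2, 0.2, -2.1]
grip_width: 0.277
grip_force: 39.5
```

```bash
python3 to.py 468.8 22.1 56 99.3
```

```text
t 7.17 pos [468.6  23.1  57.7] phi 99.2 grip 0.277 39.5 F [-0.2  0.2 -2.1]
turn [-0.    -0.    -0.002] shift before turn [-1.1  0.1  1.7] after [-1.1  0.1  1.7]
```

Call:
{"fn": "move_arm", "kwargs": {
  "moves": [
    {"turn":[0,0,0],"translation":[0,0,1],"hand":0.1},
    {"turn":[0,0,0],"translation":[0,0,0.7],"hand":0.1},
    {"turn":[0,0,0],"translation":[0,0,0.5],"hand":0.1},
    {"turn":[0,0,0],"translation":[0,0,0],"hand":0.1}
  ]
}}

```text
time_s: 7.5
eef_pos: [468.6, 23.0, 55.6]
ee_rot: [0.0, 0.648, 0.761, 0.0]
force: [-0.3, -0.5, -1.5]
grip_width: 0.271
grip_force: 39.5
```

Call:
{"fn": "move_arm", "kwargs": {
  "moves": [
    {"turn":[0,0,0],"translation":[0,0,0.7],"hand":0.1},
    {"turn":[0,0,0],"translation":[0,0,0],"hand":0.1},
    {"turn":[0,0,0],"translation":[0,0,0],"hand":0.35},
    {"turn":[0,0,0],"translation":[0,0,0],"hand":0.4},
    {"turn":[0,0,0],"translation":[0,0,0],"hand":0.45},
    {"turn":[0,0,0],"translation":[0,0,0],"hand":0.45},
    {"turn":[0,0,0],"translation":[0,0,-10],"hand":0.5},
    {"turn":[0,0,0],"translation":[0,0,-30],"hand":0.6},
    {"turn":[0,0,0],"translation":[0,0,-41],"hand":0.8},
    {"turn":[0,0,0],"translation":[0,0,-41],"hand":1}
  ]
}}

```text
time_s: 8.33
eef_pos: [467.9, 23.2, 178.8]
ee_rot: [-0.001, 0.648, 0.761, -0.0]
force: [0.2, 0.4, 0.7]
grip_width: 0.863
grip_force: 0.0
```

```bash
python3 to.py 381 -281.5 180 9.3
```

```text
t 8.33 pos [467.9  23.2 178.8] phi 99.2 grip 0.863 0.0 F [0.2 0.4 0.7]
turn [-1.000e-03  1.000e-03  1.568e+00] shift before turn [-286.9 -134.3   -1.2] after [-135.   286.6   -1.2]
```

Call:
{"fn": "move_arm", "kwargs": {
  "moves": [
    {"turn":[0,0,0],"translation":[-32,-15,0],"hand":1},
    {"turn":[0,0,0],"translation":[-32,-15,0],"hand":1},
    {"turn":[0,0,0],"translation":[-32,-15,0],"hand":1},
    {"turn":[0,0,0],"translation":[-32,-15,0],"hand":1},
    {"turn":[0,0,0],"translation":[-32,-15,0],"hand":1},
    {"turn":[0,0,0],"translation":[-32,-15,0],"hand":1},
    {"turn":[0,0,0],"translation":[-32,-15,0],"hand":1},
    {"turn":[0,0,0],"translation":[-32,-15,0],"hand":1},
    {"turn":[0,0,0.12],"translation":[-31,-14,0],"hand":1},
    {"turn":[0,0,0.12],"translation":[0,0,0],"hand":1}
  ]
}}

```text
time_s: 9.17
eef_pos: [380.6, -286.3, 177.7]
ee_rot: [0.001, 0.738, 0.675, -0.001]
force: [0.4, 0.7, -0.2]
grip_width: 1.002
grip_force: 0.0
```

Call:
{"fn": "move_arm", "kwargs": {
  "moves": [
    {"turn":[0,0,0.12],"translation":[0,0,0],"hand":1},
    {"turn":[0,0,0.12],"translation":[0,0,0],"hand":1},
    {"turn":[0,0,0.12],"translation":[0,0,0],"hand":1},
    {"turn":[0,0,0.12],"translation":[0,0,0],"hand":1},
    {"turn":[0,0,0.12],"translation":[0,0,0],"hand":1},
    {"turn":[0,0,0.12],"translation":[0,0,0],"hand":1},
    {"turn":[0,0,0.12],"translation":[0,0,0],"hand":1},
    {"turn":[0,0,0.12],"translation":[0,0,0],"hand":1},
    {"turn":[0,0,0.12],"translation":[0,0,0],"hand":1},
    {"turn":[0,0,0.12],"translation":[0,0,0],"hand":1}
  ]
}}

```text
time_s: 10.0
eef_pos: [382.0, -281.6, 177.6]
ee_rot: [0.0, 0.99, 0.142, 0.0]
force: [-0.7, -0.2, -0.3]
grip_width: 0.998
grip_force: 0.0
```

```bash
python3 to.py 381 -281.5 54 9.3
python3 - <<'E'
from h import *
c=capture("top"); P=cloud(c); cv2.imwrite("pics/t3.png",cv2.convertScaleAbs(cv2.resize(c["image"][150:310,200:400],None,fx=3,fy=3),alpha=1.6))
a=np.radians(9.3); Q=P[...,:2]-[517.2,30]; X=Q@[np.cos(a),np.sin(a)]; Y=Q@[-np.sin(a),np.cos(a)]
with np.errstate(all='ignore'): m=(abs(X+49)<25)&(abs(Y)<120)&(P[...,2]>44)
for lo in(-120,-80,-40,0,40,80):
    k=m&(Y>=lo)&(Y<lo+40); print(lo,k.sum(),X[k].mean().round(1),np.percentile(P[k][:,2],95).round(1))
print(Y[m].min(),Y[m].max())
E
```

```text
t 10.0 pos [ 382.  -281.6  177.6] phi 16.3 grip 0.998 0.0 F [-0.7 -0.2 -0.3]
turn [ 0.    -0.     0.123] shift before turn [ -0.9  -0.4 123.6] after [ -0.9  -0.2 123.6]
-120 95 -50.0 54.9
-80 197 -49.5 55.4
-40 188 -49.1 55.2
0 208 -48.2 55.4
40 206 -47.8 55.8
80 109 -48.1 55.0
-98.51631381094259 101.78119902501736
```

View pics/t3.png

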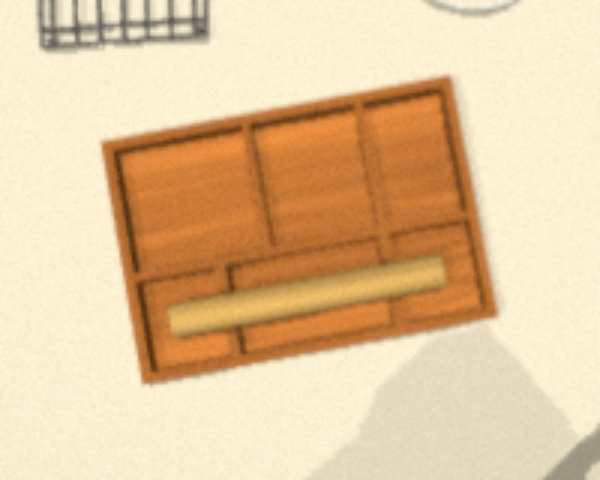

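The pin is seated: level, top at 55 mm, axis within 1 mm of x = -49. Next is the large shaker.

Call:
{"fn": "move_arm", "kwargs": {
  "moves": [
    {"turn":[0,0,0.123],"translation":[-0.9,-0.3,0],"hand":1},
    {"turn":[0,0,0],"translation":[0,0,20],"hand":1},
    {"turn":[0,0,0],"translation":[0,0,28],"hand":1},
    {"turn":[0,0,0],"translation":[0,0,28],"hand":1},
    {"turn":[0,0,0],"translation":[0,0,24],"hand":1},
    {"turn":[0,0,0],"translation":[0,0,16],"hand":1},
    {"turn":[0,0,0],"translation":[0,0,7],"hand":1},
    {"turn":[0,0,0],"translation":[0,0,0],"hand":0.9},
    {"turn":[0,0,0],"translation":[0,0,0],"hand":0.8},
    {"turn":[0,0,0],"translation":[0,0,0],"hand":0.75}
  ]
}}

```text
time_s: 10.88
eef_pos: [381.5, -282.2, 55.1]
ee_rot: [0.001, 0.996, 0.084, 0.001]
force: [0.1, -0.9, 0.3]
grip_width: 0.747
grip_force: 0.0
```

Call:
{"fn": "move_arm", "kwargs": {
  "moves": [
    {"turn":[0,0,0],"translation":[0,0,0],"hand":0.7},
    {"turn":[0,0,0],"translation":[0,0,0],"hand":0.6},
    {"turn":[0,0,0],"translation":[0,0,0],"hand":0.5},
    {"turn":[0,0,0],"translation":[0,0,0],"hand":0.5}
  ],
  "grip_force": 50
}}

```text
time_s: 11.22
eef_pos: [381.5, -282.3, 55.2]
ee_rot: [0.001, 0.996, 0.084, 0.001]
force: [-0.7, 0.2, 7.3]
grip_width: 0.658
grip_force: 51.7
```

```bash
python3 to.py 555.6 18.1 150 9.3
```

```text
t 11.22 pos [ 381.5 -282.3   55.2] phi 9.6 grip 0.658 51.7 F [-0.7  0.2  7.3]
turn [ 0.002 -0.001  0.006] shift before turn [ 222.  -266.8  -95.1] after [ 220.3 -268.3  -94.8]
```

Call:
{"fn": "move_arm", "kwargs": {
  "moves": [
    {"turn":[0,0,0],"translation":[0,0,-10],"hand":0.5},
    {"turn":[0,0,0],"translation":[0,0,-22],"hand":0.5},
    {"turn":[0,0,0],"translation":[0,0,-28],"hand":0.5},
    {"turn":[0,0,0],"translation":[0,0,-22],"hand":0.5},
    {"turn":[0,0,0],"translation":[8,-10,-13],"hand":0.5},
    {"turn":[0,0,0],"translation":[16,-20,0],"hand":0.5},
    {"turn":[0,0,0],"translation":[23,-27,0],"hand":0.5},
    {"turn":[0,0,0],"translation":[24,-29,0],"hand":0.5},
    {"turn":[0,0,0],"translation":[24,-29,0],"hand":0.5},
    {"turn":[0,0,0],"translation":[24,-29,0],"hand":0.5}
  ]
}}

```text
time_s: 12.05
eef_pos: [474.7, -118.0, 149.8]
ee_rot: [0.0, 0.996, 0.084, 0.0]
force: [0.2, -1.2, -2.3]
grip_width: 0.662
grip_force: 54.3
```

Call:
{"fn": "move_arm", "kwargs": {
  "moves": [
    {"turn":[0,0,0],"translation":[24,-29,0],"hand":0.5},
    {"turn":[0,0,0],"translation":[24,-29,0],"hand":0.5},
    {"turn":[0,0,0],"translation":[23,-27,0],"hand":0.5},
    {"turn":[0,0,0],"translation":[17,-20,0],"hand":0.5},
    {"turn":[0,0,0],"translation":[10,-13,0],"hand":0.5},
    {"turn":[0,0,0],"translation":[4,-5,0],"hand":0.5},
    {"turn":[0,0,0],"translation":[0,0,0],"hand":0.5}
  ]
}}

```text
time_s: 12.63
eef_pos: [554.4, 19.5, 149.2]
ee_rot: [-0.0, 0.996, 0.085, -0.0]
force: [-0.3, -0.1, -2.9]
grip_width: 0.666
grip_force: 54.3
```

```bash
python3 to.py 555.6 18.1 64 9.3
python3 - <<'E'
from h import *
for n in("side","top"):
    c=capture(n); cv2.imwrite(f"pics/{n}4.png",cv2.convertScaleAbs(c["image"],alpha=1.5))
E
```

```text
t 12.63 pos [554.4  19.5 149.2] phi 9.7 grip 0.666 54.3 F [-0.3 -0.1 -2.9]
turn [-0.     0.     0.007] shift before turn [ 0.9  1.6 85.2] after [ 1.   1.6 85.2]
```

View pics/side4.png

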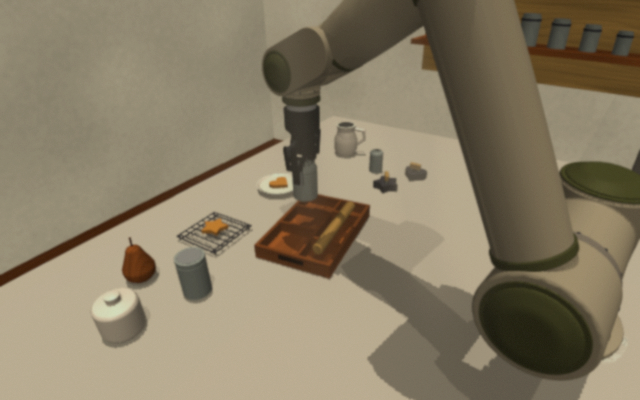

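The large shaker is held upright over the middle compartment and the pin is still in its rests. Lowering 85 mm.

Call:
{"fn": "move_arm", "kwargs": {
  "moves": [
    {"turn":[0,0,0.006],"translation":[0.9,1.6,12],"hand":0.5},
    {"turn":[0,0,0],"translation":[0,0,20],"hand":0.5},
    {"turn":[0,0,0],"translation":[0,0,20],"hand":0.5},
    {"turn":[0,0,0],"translation":[0,0,14],"hand":0.5},
    {"turn":[0,0,0],"translation":[0,0,8],"hand":0.5},
    {"turn":[0,0,0],"translation":[0,0,5],"hand":0.5},
    {"turn":[0,0,0],"translation":[0,0,3],"hand":0.5},
    {"turn":[0,0,0],"translation":[0,0,2],"hand":0.5},
    {"turn":[0,0,0],"translation":[0,0,0.8],"hand":0.5},
    {"turn":[0,0,0],"translation":[0,0,0],"hand":0.5}
  ]
}}

```text
time_s: 13.57
eef_pos: [555.7, 17.0, 64.5]
ee_rot: [0.0, 0.997, 0.081, 0.0]
force: [0.4, -0.1, -1.6]
grip_width: 0.66
grip_force: 54.3
```

Call:
{"fn": "move_arm", "kwargs": {
  "moves": [
    {"turn":[0,0,0],"translation":[0,0,0.8],"hand":0.5},
    {"turn":[0,0,0],"translation":[0,0,0],"hand":0.5},
    {"turn":[0,0,0],"translation":[0,0,0],"hand":0.7},
    {"turn":[0,0,0],"translation":[0,0,0],"hand":0.8},
    {"turn":[0,0,0],"translation":[0,0,0],"hand":0.9},
    {"turn":[0,0,0],"translation":[0,0,0],"hand":0.9},
    {"turn":[0,0,0],"translation":[0,0,-10],"hand":0.9},
    {"turn":[0,0,0],"translation":[0,0,-30],"hand":0.9},
    {"turn":[0,0,0],"translation":[0,0,-41],"hand":0.9},
    {"turn":[0,0,0],"translation":[0,0,-41],"hand":0.9}
  ]
}}

```text
time_s: 14.4
eef_pos: [555.0, 17.2, 187.2]
ee_rot: [-0.0, 0.997, 0.081, -0.001]
force: [0.3, -0.2, 0.1]
grip_width: 0.901
grip_force: 0.0
```

```bash
python3 to.py 559.2 -365.5 170 99.3
```

```text
t 14.4 pos [555.   17.2 187.2] phi 9.3 grip 0.901 0.0 F [ 0.3 -0.2  0.1]
turn [-1.000e-03  1.000e-03 -1.571e+00] shift before turn [-57.4 378.4  17.2] after [-378.3  -57.7   17.2]
```

Call:
{"fn": "move_arm", "kwargs": {
  "moves": [
    {"turn":[0,0,0],"translation":[-5.7,37.8,0],"hand":0.9},
    {"turn":[0,0,0],"translation":[-5.7,37.8,0],"hand":0.9},
    {"turn":[0,0,0],"translation":[-5.7,37.8,0],"hand":0.9},
    {"turn":[0,0,0],"translation":[-5.7,37.8,0],"hand":0.9},
    {"turn":[0,0,0],"translation":[-5.7,37.8,0],"hand":0.9},
    {"turn":[0,0,0],"translation":[-5.7,37.8,0],"hand":0.9},
    {"turn":[0,0,0],"translation":[-5.7,37.8,0],"hand":0.9},
    {"turn":[0,0,0],"translation":[-5.7,37.8,0],"hand":0.9},
    {"turn":[0,0,0],"translation":[-5.7,37.8,0],"hand":0.9},
    {"turn":[0,0,-0.12],"translation":[-5.7,37.8,0],"hand":0.9}
  ]
}}

```text
time_s: 15.23
eef_pos: [559.8, -367.0, 186.4]
ee_rot: [0.0, 0.99, 0.14, 0.0]
force: [0.9, 0.2, 1.4]
grip_width: 0.899
grip_force: 0.0
```

Call:
{"fn": "move_arm", "kwargs": {
  "moves": [
    {"turn":[0,0,-0.12],"translation":[0,0,0],"hand":0.9},
    {"turn":[0,0,-0.12],"translation":[0,0,0],"hand":0.9},
    {"turn":[0,0,-0.12],"translation":[0,0,0],"hand":0.9},
    {"turn":[0,0,-0.12],"translation":[0,0,0],"hand":0.9},
    {"turn":[0,0,-0.12],"translation":[0,0,0],"hand":0.9},
    {"turn":[0,0,-0.12],"translation":[0,0,0],"hand":0.9},
    {"turn":[0,0,-0.12],"translation":[0,0,0],"hand":0.9},
    {"turn":[0,0,-0.12],"translation":[0,0,0],"hand":0.9},
    {"turn":[0,0,-0.12],"translation":[0,0,0],"hand":0.9},
    {"turn":[0,0,-0.12],"translation":[0,0,0],"hand":0.9}
  ]
}}

```text
time_s: 16.07
eef_pos: [560.1, -365.1, 186.2]
ee_rot: [0.0, 0.736, 0.677, 0.0]
force: [-0.2, 0.6, -0.4]
grip_width: 0.901
grip_force: 0.0
```

```bash
python3 to.py 559.2 -365.5 48 99.3
python3 - <<'E'
from h import *
c=capture("top"); P=cloud(c); cv2.imwrite("pics/t5.png",cv2.convertScaleAbs(c["image"],alpha=1.6))
a=np.radians(9.3); Q=P[...,:2]-[517.2,30]; X=Q@[np.cos(a),np.sin(a)]; Y=Q@[-np.sin(a),np.cos(a)]
with np.errstate(all='ignore'): m=(abs(X-36)<46)&(abs(Y+18)<40)&(P[...,2]>74)
print(cv2.minEnclosingCircle(np.c_[X[m],Y[m]].astype(np.float32)),np.percentile(P[m][:,2],[5,50,95]))
E
```

```text
t 16.07 pos [ 560.1 -365.1  186.2] phi 85.2 grip 0.901 0.0 F [-0.2  0.6 -0.4]
turn [ 0.     0.    -0.245] shift before turn [ -0.4  -1.  138.2] after [ -0.2  -1.  138.2]
((34.49699401855469, -20.30060386657715), 28.694683074951172) [82.28116927 90.35206789 94.67721002]
```

View pics/t5.png

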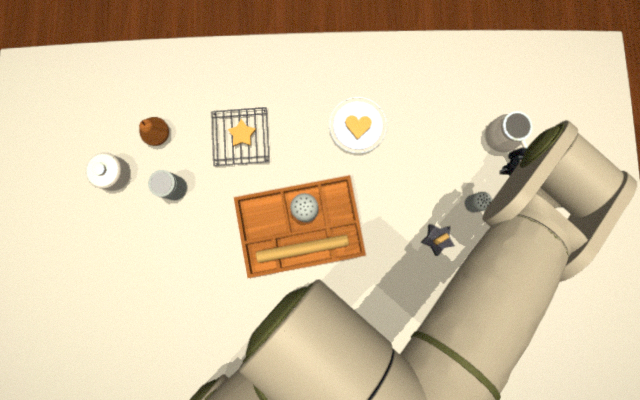

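The large shaker stands upright at (304,208) in the middle compartment, caddy (34.5,-20). Down to the small shaker.

Call:
{"fn": "move_arm", "kwargs": {
  "moves": [
    {"turn":[0,0,-0.122],"translation":[-0.3,-1,0],"hand":0.8},
    {"turn":[0,0,-0.122],"translation":[0,0,25],"hand":0.8},
    {"turn":[0,0,0],"translation":[0,0,33],"hand":0.8},
    {"turn":[0,0,0],"translation":[0,0,33],"hand":0.8},
    {"turn":[0,0,0],"translation":[0,0,24],"hand":0.8},
    {"turn":[0,0,0],"translation":[0,0,15],"hand":0.8},
    {"turn":[0,0,0],"translation":[0,0,8],"hand":0.8},
    {"turn":[0,0,0],"translation":[0,0,0],"hand":0.7},
    {"turn":[0,0,0],"translation":[0,0,0],"hand":0.6},
    {"turn":[0,0,0],"translation":[0,0,0],"hand":0.55}
  ]
}}

```text
time_s: 16.95
eef_pos: [559.7, -365.9, 49.1]
ee_rot: [0.001, 0.651, 0.759, -0.0]
force: [0.0, -0.2, 0.6]
grip_width: 0.548
grip_force: 0.0
```

Call:
{"fn": "move_arm", "kwargs": {
  "moves": [
    {"turn":[0,0,0],"translation":[0,0,0],"hand":0.5},
    {"turn":[0,0,0],"translation":[0,0,0],"hand":0.4},
    {"turn":[0,0,0],"translation":[0,0,0],"hand":0.3},
    {"turn":[0,0,0],"translation":[0,0,0],"hand":0.3}
  ],
  "grip_force": 40
}}

```text
time_s: 17.28
eef_pos: [559.5, -365.9, 49.0]
ee_rot: [0.001, 0.65, 0.76, -0.0]
force: [-2.5, 0.4, 6.0]
grip_width: 0.48
grip_force: 40.2
```

```bash
python3 to.py 567.8 -56 150 99.3
```

```text
t 17.28 pos [ 559.5 -365.9   49. ] phi 98.9 grip 0.48 40.2 F [-2.5  0.4  6. ]
turn [ 0.001  0.002 -0.008] shift before turn [ 304.7   56.1 -101.5] after [ 304.5   58.3 -101. ]
```

Call:
{"fn": "move_arm", "kwargs": {
  "moves": [
    {"turn":[0,0,0],"translation":[0,0,-10],"hand":0.3},
    {"turn":[0,0,0],"translation":[0,0,-22],"hand":0.3},
    {"turn":[0,0,0],"translation":[0,0,-30],"hand":0.3},
    {"turn":[0,0,0],"translation":[0,0,-26],"hand":0.3},
    {"turn":[0,0,-0.008],"translation":[12,2.2,-13],"hand":0.3},
    {"turn":[0,0,0],"translation":[24,4.6,0],"hand":0.3},
    {"turn":[0,0,0],"translation":[34,6.5,0],"hand":0.3},
    {"turn":[0,0,0],"translation":[36,7,0],"hand":0.3},
    {"turn":[0,0,0],"translation":[36,7,0],"hand":0.3},
    {"turn":[0,0,0],"translation":[36,7,0],"hand":0.3}
  ]
}}

```text
time_s: 18.12
eef_pos: [564.0, -182.5, 149.2]
ee_rot: [0.0, 0.647, 0.762, 0.0]
force: [1.9, -0.2, -0.5]
grip_width: 0.478
grip_force: 40.6
```

Call:
{"fn": "move_arm", "kwargs": {
  "moves": [
    {"turn":[0,0,0],"translation":[36,7,0],"hand":0.3},
    {"turn":[0,0,0],"translation":[34,6.5,0],"hand":0.3},
    {"turn":[0,0,0],"translation":[28,5.3,0],"hand":0.3},
    {"turn":[0,0,0],"translation":[18,3.4,0],"hand":0.3},
    {"turn":[0,0,0],"translation":[8,1.5,0],"hand":0.3},
    {"turn":[0,0,0],"translation":[3,0.5,0],"hand":0.3},
    {"turn":[0,0,0],"translation":[0,0,0],"hand":0.3}
  ]
}}

```text
time_s: 18.7
eef_pos: [567.6, -55.1, 148.7]
ee_rot: [0.0, 0.647, 0.762, 0.0]
force: [0.3, -0.2, -1.1]
grip_width: 0.473
grip_force: 40.6
```

```bash
python3 to.py 567.8 -56 57.5 99.3
```

```text
t 18.7 pos [567.6 -55.1 148.7] phi 99.4 grip 0.473 40.6 F [ 0.3 -0.2 -1.1]
turn [0.    0.    0.001] shift before turn [-0.9  0.  91.2] after [-0.9  0.1 91.2]
```

Call:
{"fn": "move_arm", "kwargs": {
  "moves": [
    {"turn":[0,0,0],"translation":[-0.9,0,12],"hand":0.3},
    {"turn":[0,0,0],"translation":[0,0,22],"hand":0.3},
    {"turn":[0,0,0],"translation":[0,0,22],"hand":0.3},
    {"turn":[0,0,0],"translation":[0,0,15],"hand":0.3},
    {"turn":[0,0,0],"translation":[0,0,9],"hand":0.3},
    {"turn":[0,0,0],"translation":[0,0,5],"hand":0.3},
    {"turn":[0,0,0],"translation":[0,0,3],"hand":0.3},
    {"turn":[0,0,0],"translation":[0,0,2],"hand":0.3},
    {"turn":[0,0,0],"translation":[0,0,1.3],"hand":0.3},
    {"turn":[0,0,0],"translation":[0,0,0],"hand":0.3}
  ]
}}

```text
time_s: 19.53
eef_pos: [567.9, -55.9, 57.4]
ee_rot: [0.0, 0.647, 0.762, 0.0]
force: [0.0, 0.7, -0.6]
grip_width: 0.475
grip_force: 40.6
```

Call:
{"fn": "move_arm", "kwargs": {
  "moves": [
    {"turn":[0,0,0],"translation":[0,0,0.6],"hand":0.3},
    {"turn":[0,0,0],"translation":[0,0,0],"hand":0.3},
    {"turn":[0,0,0],"translation":[0,0,0],"hand":0.55},
    {"turn":[0,0,0],"translation":[0,0,0],"hand":0.65},
    {"turn":[0,0,0],"translation":[0,0,0],"hand":0.7},
    {"turn":[0,0,0],"translation":[0,0,0],"hand":0.7},
    {"turn":[0,0,0],"translation":[0,0,-10],"hand":0.7},
    {"turn":[0,0,0],"translation":[0,0,-30],"hand":0.7},
    {"turn":[0,0,0],"translation":[0,0,-41],"hand":0.7},
    {"turn":[0,0,0],"translation":[0,0,-41],"hand":0.7}
  ]
}}

```text
time_s: 20.37
eef_pos: [567.0, -55.6, 180.2]
ee_rot: [-0.001, 0.647, 0.762, -0.0]
force: [0.4, -0.5, -0.4]
grip_width: 0.7
grip_force: 0.0
```

```bash
python3 to.py 436.3 -382.5 160 -3
```

```text
t 20.37 pos [567.  -55.6 180.2] phi 99.3 grip 0.7 0.0 F [ 0.4 -0.5 -0.4]
turn [-1.000e-03  1.000e-03  1.786e+00] shift before turn [-301.3 -182.    20.3] after [-113.4  333.3   20.2]
```

Call:
{"fn": "move_arm", "kwargs": {
  "moves": [
    {"turn":[0,0,0],"translation":[-33.5,-20.2,0],"hand":0.6},
    {"turn":[0,0,0],"translation":[-33.5,-20.2,0],"hand":0.5},
    {"turn":[0,0,0],"translation":[-33.5,-20.2,0],"hand":0.5},
    {"turn":[0,0,0],"translation":[-33.5,-20.2,0],"hand":0.5},
    {"turn":[0,0,0],"translation":[-33.5,-20.2,0],"hand":0.5},
    {"turn":[0,0,0],"translation":[-33.5,-20.2,0],"hand":0.5},
    {"turn":[0,0,0],"translation":[-33.5,-20.2,0],"hand":0.5},
    {"turn":[0,0,0],"translation":[-33.5,-20.2,0],"hand":0.5},
    {"turn":[0,0,0.119],"translation":[-33.5,-20.2,0],"hand":0.5},
    {"turn":[0,0,0.119],"translation":[0,0,0],"hand":0.5}
  ]
}}

```text
time_s: 21.2
eef_pos: [434.3, -388.4, 179.0]
ee_rot: [0.001, 0.737, 0.676, -0.001]
force: [-0.1, -0.3, -0.0]
grip_width: 0.498
grip_force: 0.0
```

Call:
{"fn": "move_arm", "kwargs": {
  "moves": [
    {"turn":[0,0,0.119],"translation":[0,0,0],"hand":0.5},
    {"turn":[0,0,0.119],"translation":[0,0,0],"hand":0.5},
    {"turn":[0,0,0.119],"translation":[0,0,0],"hand":0.5},
    {"turn":[0,0,0.119],"translation":[0,0,0],"hand":0.5},
    {"turn":[0,0,0.119],"translation":[0,0,0],"hand":0.5},
    {"turn":[0,0,0.119],"translation":[0,0,0],"hand":0.5},
    {"turn":[0,0,0.119],"translation":[0,0,0],"hand":0.5},
    {"turn":[0,0,0.119],"translation":[0,0,0],"hand":0.5},
    {"turn":[0,0,0.119],"translation":[0,0,0],"hand":0.5},
    {"turn":[0,0,0.119],"translation":[0,0,0],"hand":0.5}
  ]
}}

```text
time_s: 22.03
eef_pos: [437.1, -382.8, 179.2]
ee_rot: [0.0, 0.989, 0.149, 0.0]
force: [0.1, -0.6, 0.3]
grip_width: 0.506
grip_force: 0.0
```

```bash
python3 to.py 436.3 -382.5 46 -3;  python3 - <<'E'
from h import *
import pickle
c=capture("top"); P=cloud(c); cv2.imwrite("pics/t6.png",cv2.convertScaleAbs(c["image"],alpha=1.6))
a=np.radians(9.3); Q=P[...,:2]-[517.2,30]; X=Q@[np.cos(a),np.sin(a)]; Y=Q@[-np.sin(a),np.cos(a)]
with np.errstate(all='ignore'): m=(abs(X-36)<46)&(abs(Y+93)<30)&(P[...,2]>60)
print(cv2.minEnclosingCircle(np.c_[X[m],Y[m]].astype(np.float32)),np.percentile(P[m][:,2],[5,50,95]))
# heart top outline about its bar, first picture
c=pickle.load(open("top0.pkl","rb")); P=cloud(c)[235:280,465:510]; q=P[(P[...,2]>19)&(P[...,2]<30)]-[436.3,-382.5,0]
print("heart about bar x",np.percentile(q[:,0],[1,99]),"y",np.percentile(q[:,1],[1,99]))
E
```

```text
t 22.03 pos [ 437.1 -382.8  179.2] phi 17.2 grip 0.506 0.0 F [ 0.1 -0.6  0.3]
turn [ 0.001 -0.     0.352] shift before turn [ -0.7  -0.6 133.2] after [ -0.8  -0.2 133.2]
((35.03485107421875, -93.99739074707031), 20.856515884399414) [68.54087874 74.96230039 79.24810038]
heart about bar x [-32.82217515  30.54549031] y [-30.07823737  24.00348799]
```

View pics/t6.png

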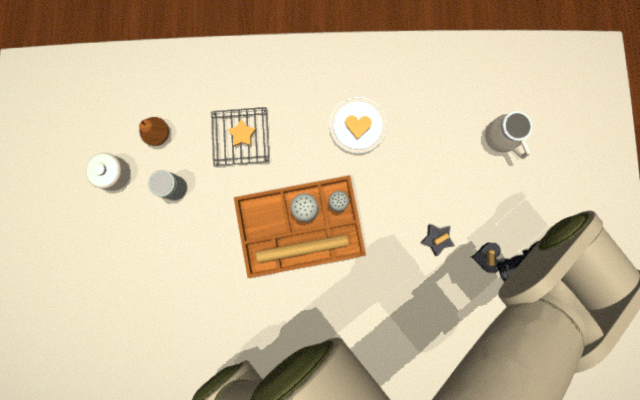

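Both shakers are upright in their compartments, the small one at (338,201). The heart cutter at (490,258) hasn't moved. Now I grasp its bar.

Call:
{"fn": "move_arm", "kwargs": {
  "moves": [
    {"turn":[0,0,0.118],"translation":[-0.7,-0.5,0],"hand":0.4},
    {"turn":[0,0,0.118],"translation":[0,0,20],"hand":0.4},
    {"turn":[0,0,0.116],"translation":[0,0,30],"hand":0.4},
    {"turn":[0,0,0],"translation":[0,0,30],"hand":0.4},
    {"turn":[0,0,0],"translation":[0,0,20],"hand":0.4},
    {"turn":[0,0,0],"translation":[0,0,15],"hand":0.4},
    {"turn":[0,0,0],"translation":[0,0,10],"hand":0.4},
    {"turn":[0,0,0],"translation":[0,0,5],"hand":0.35},
    {"turn":[0,0,0],"translation":[0,0,3],"hand":0.3},
    {"turn":[0,0,0],"translation":[0,0,0],"hand":0.25}
  ]
}}

```text
time_s: 22.92
eef_pos: [436.5, -382.7, 45.7]
ee_rot: [0.0, 1.0, -0.023, 0.0]
force: [-0.4, -0.4, 0.2]
grip_width: 0.251
grip_force: 0.0
```

Call:
{"fn": "move_arm", "kwargs": {
  "moves": [
    {"turn":[0,0,0],"translation":[0,0,0],"hand":0.2},
    {"turn":[0,0,0],"translation":[0,0,0],"hand":0.15},
    {"turn":[0,0,0],"translation":[0,0,0],"hand":0.1},
    {"turn":[0,0,0],"translation":[0,0,0],"hand":0},
    {"turn":[0,0,0],"translation":[0,0,0],"hand":0}
  ],
  "grip_force": 40
}}

```text
time_s: 23.33
eef_pos: [436.7, -383.0, 46.5]
ee_rot: [0.001, 1.0, -0.023, 0.001]
force: [-0.3, 0.9, 6.2]
grip_width: 0.125
grip_force: 40.7
```

```bash
python3 to.py 540.6 109.3 170 9.3
```

```text
t 23.33 pos [ 436.7 -383.    46.5] phi -2.6 grip 0.125 40.7 F [-0.3  0.9  6.2]
turn [ 0.002 -0.001 -0.208] shift before turn [  81.3 -496.4 -124.2] after [ 182.1 -469.1 -123.5]
```

Call:
{"fn": "move_arm", "kwargs": {
  "moves": [
    {"turn":[0,0,0],"translation":[0,0,-10],"hand":0},
    {"turn":[0,0,0],"translation":[0,0,-25],"hand":0},
    {"turn":[0,0,-0.07],"translation":[0,0,-38],"hand":0},
    {"turn":[0,0,-0.07],"translation":[0,0,-33],"hand":0},
    {"turn":[0,0,-0.068],"translation":[0,0,-18],"hand":0},
    {"turn":[0,0,0],"translation":[7,-18,0],"hand":0},
    {"turn":[0,0,0],"translation":[11,-29,0],"hand":0},
    {"turn":[0,0,0],"translation":[14,-36,0],"hand":0},
    {"turn":[0,0,0],"translation":[14,-36,0],"hand":0},
    {"turn":[0,0,0],"translation":[14,-36,0],"hand":0}
  ]
}}

```text
time_s: 24.17
eef_pos: [470.4, -218.1, 170.0]
ee_rot: [-0.0, 0.997, 0.081, 0.0]
force: [-0.2, 0.0, -1.0]
grip_width: 0.128
grip_force: 39.9
```

Call:
{"fn": "move_arm", "kwargs": {
  "moves": [
    {"turn":[0,0,0],"translation":[14,-36,0],"hand":0},
    {"turn":[0,0,0],"translation":[14,-36,0],"hand":0},
    {"turn":[0,0,0],"translation":[14,-36,0],"hand":0},
    {"turn":[0,0,0],"translation":[14,-36,0],"hand":0},
    {"turn":[0,0,0],"translation":[14,-36,0],"hand":0},
    {"turn":[0,0,0],"translation":[14,-36,0],"hand":0},
    {"turn":[0,0,0],"translation":[14,-36,0],"hand":0},
    {"turn":[0,0,0],"translation":[12,-31,0],"hand":0},
    {"turn":[0,0,0],"translation":[8,-20,0],"hand":0},
    {"turn":[0,0,0],"translation":[3,-8,0],"hand":0}
  ]
}}

```text
time_s: 25.0
eef_pos: [539.8, 109.4, 169.8]
ee_rot: [-0.0, 0.997, 0.082, 0.0]
force: [-0.4, -0.5, -0.9]
grip_width: 0.13
grip_force: 39.9
```

```bash
python3 to.py 540.6 109.3 55.5 9.3
python3 - <<'E'
from h import *
c=capture("side"); cv2.imwrite("pics/s7.png",cv2.convertScaleAbs(c["image"],alpha=1.5))
E
```

```text
t 25.0 pos [539.8 109.4 169.8] phi 9.4 grip 0.13 39.9 F [-0.4 -0.5 -0.9]
turn [-0.    -0.     0.003] shift before turn [  0.7   0.3 114.3] after [  0.8   0.2 114.3]
```

View pics/s7.png

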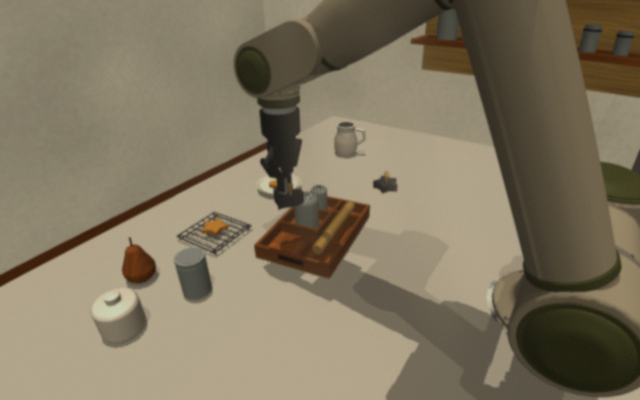

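The heart cutter hangs level at (288,198) over the widest compartment. Lowering.

Call:
{"fn": "move_arm", "kwargs": {
  "moves": [
    {"turn":[0,0,0],"translation":[0.7,0,15],"hand":0},
    {"turn":[0,0,0],"translation":[0,0,26],"hand":0},
    {"turn":[0,0,0],"translation":[0,0,26],"hand":0},
    {"turn":[0,0,0],"translation":[0,0,18],"hand":0},
    {"turn":[0,0,0],"translation":[0,0,12],"hand":0},
    {"turn":[0,0,0],"translation":[0,0,8],"hand":0},
    {"turn":[0,0,0],"translation":[0,0,5],"hand":0},
    {"turn":[0,0,0],"translation":[0,0,2.5],"hand":0},
    {"turn":[0,0,0],"translation":[0,0,1.5],"hand":0},
    {"turn":[0,0,0],"translation":[0,0,0],"hand":0}
  ]
}}

```text
time_s: 25.88
eef_pos: [540.8, 106.5, 55.9]
ee_rot: [0.0, 0.997, 0.081, 0.0]
force: [-0.0, 0.2, -0.6]
grip_width: 0.134
grip_force: 39.9
```

Call:
{"fn": "move_arm", "kwargs": {
  "moves": [
    {"turn":[0,0,0],"translation":[0,0,0.7],"hand":0},
    {"turn":[0,0,0],"translation":[0,0,0.5],"hand":0},
    {"turn":[0,0,0],"translation":[0,0,0],"hand":0.2},
    {"turn":[0,0,0],"translation":[0,0,0],"hand":0.3},
    {"turn":[0,0,0],"translation":[0,0,0],"hand":0.35},
    {"turn":[0,0,0],"translation":[0,0,0],"hand":0.35},
    {"turn":[0,0,0],"translation":[0,0,-10],"hand":0.35},
    {"turn":[0,0,0],"translation":[0,0,-30],"hand":0.35},
    {"turn":[0,0,0],"translation":[0,0,-41],"hand":0.35},
    {"turn":[0,0,0],"translation":[0,0,-41],"hand":0.35}
  ]
}}

```text
time_s: 26.72
eef_pos: [540.0, 106.7, 178.1]
ee_rot: [-0.0, 0.997, 0.081, -0.001]
force: [0.0, -0.3, -1.1]
grip_width: 0.347
grip_force: 0.0
```

Call:
{"fn": "move_arm", "kwargs": {
  "moves": [
    {"turn":[0,0,0],"translation":[-15,38,0],"hand":0.35},
    {"turn":[0,0,0],"translation":[-15,38,0],"hand":0.35},
    {"turn":[0,0,0],"translation":[-15,38,0],"hand":0.35},
    {"turn":[0,0,0],"translation":[-15,38,0],"hand":0.35},
    {"turn":[0,0,0],"translation":[-15,38,0],"hand":0.35},
    {"turn":[0,0,0],"translation":[-15,38,0],"hand":0.35},
    {"turn":[0,0,0],"translation":[-15,38,0],"hand":0.35},
    {"turn":[0,0,0],"translation":[-15,38,0],"hand":0.35},
    {"turn":[0,0,0],"translation":[-15,38,0],"hand":0.35},
    {"turn":[0,0,0],"translation":[0,0,0],"hand":0.35}
  ]
}}

```text
time_s: 27.55
eef_pos: [460.9, -258.6, 177.0]
ee_rot: [0.001, 0.997, 0.078, 0.0]
force: [0.7, 0.3, -0.1]
grip_width: 0.349
grip_force: 0.0
```

```bash
python3 to.py 436 -300 180 9.3;  python3 - <<'E'
from h import *
c=capture("top"); P=cloud(c); cv2.imwrite("pics/t8.png",cv2.convertScaleAbs(cv2.resize(c["image"][150:310,200:400],None,fx=3,fy=3),alpha=1.6))
a=np.radians(9.3); Q=P[...,:2]-[517.2,30]; X=Q@[np.cos(a),np.sin(a)]; Y=Q@[-np.sin(a),np.cos(a)]; Z=P[...,2]
np.seterr(all='ignore')
for n,m in(("small",(abs(X-36)<46)&(abs(Y+93)<30)&(Z>60)),("large",(abs(X-36)<46)&(abs(Y+18)<38)&(Z>74)),("bar",(abs(X-36)<44)&(abs(Y-75)<44)&(Z>48)),("pin",(abs(X+49)<25)&(abs(Y)<120)&(Z>46)),("tin",(X>-8)&(X<80)&(Y>29)&(Y<121)&(Z>24)&(Z<36))):
    q=np.c_[X[m],Y[m]]; print(n,q.min(0).round(1),q.max(0).round(1),np.percentile(Z[m],[5,50,95]).round(1))
E
```

```text
t 27.55 pos [ 460.9 -258.6  177. ] phi 8.9 grip 0.349 0.0 F [ 0.7  0.3 -0.1]
turn [ 0.003 -0.    -0.006] shift before turn [-31.1  37.   -2.9] after [-31.3  36.8  -3. ]
small [  14.4 -114.3] [ 55.5 -73.2] [68.7 75.1 79. ]
large [  6.1 -48. ] [62.4  8.2] [82.3 90.2 94.8]
bar [17.3 64.8] [50.4 77.2] [50.4 54.1 57. ]
pin [-61.6 -98.5] [-36.6 101.3] [47.2 51.9 55.5]
tin [ 0.7 42.4] [ 68.  103.5] [26.7 29.8 32.6]
```

View pics/t8.png

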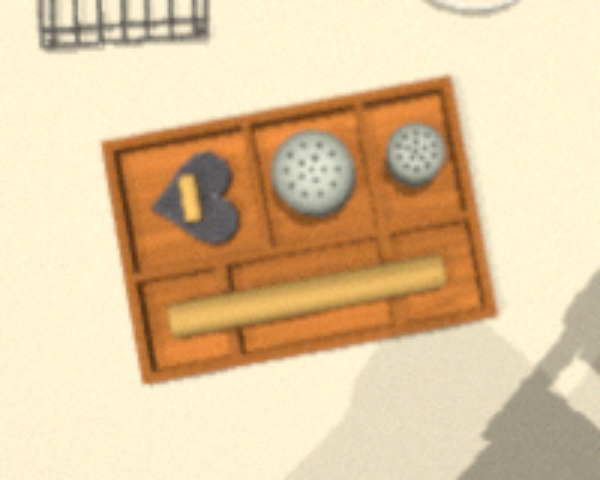

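The final picture shows the heart cutter flat at (200,200) in the widest compartment and both shakers upright at (314,172) and (415,155). The pin is seated in both rests, and the gripper is clear.

```bash
python3 -c "from rig import finish_job; print(finish_job())"
```

```text
the job is handed in; nothing more can be done
None
```

The caddy is packed and the job is handed in: rolling pin, large shaker, small shaker and heart cutter each went into place in that order, in about 28 s, and the last picture shows all four seated.

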